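# Square up a leaning upright with a try square and hold it

### The arm

A 6-joint arm with a two-finger parallel gripper is mounted at the origin on the work surface. World frame = base frame: x ahead of the robot, y to its left, z up, the work surface at z = 0. Lengths are in m, angles in rad, forces in N, time in s.
With the tool pointing down it reaches from about 0.35 to 0.85 m from the base axis. Payload 8.1 kg.
Tool frame: the origin (TCP) lies on the mounting face of the last link; the fingertips stand 186 mm ahead of it and the grasp point (between the pads) lies 167 mm ahead of it; z points along the fingers, y is the line along which they close (so a half turn about z gives the same grasp; the last joint's range is limited). The gripper opens to 93 mm and grips with 3 to 60 N. Pads are 15 mm wide; open, the fingers measure 128 mm over their backs; the gripper's body (75 mm by 188 mm) begins 65 mm behind the grasp point.
Start: joints at [-1.221, 0.13, 1.488, -0, 1.523, -0.085], TCP at [0.253, -0.544, 0.405] pointing down, gripper open.
Joint ranges: [-2.96, 2.96], [-0.89, 2.26], [0.02, 2.5], [-1.34, 4.48], [0, 2.73], [-2.66, 2.66]. Speed limits (rad/s): [2.39, 2.39, 2.79, 3.14, 3.14, 3.14].

### API

Orientations are given as a rotation vector (axis times angle).
In Python, from plant import * gives the robot as it stands. The module is installed in compiled form; this text tells all that it offers.
- The arm moves only by the tool arm_command, never from a script. Its argument "increments" is a list of rows, each a list of 6 numbers: the shift along the tool's x, y, z in units of 0.2 m (1.0 is 0.2 m), then the turn, a rotation vector about the tool's x, y, z in units of pi rad (1.0 is pi rad). A call has exactly 5 rows; each row is the pose to reach, as a shift and turn from the pose commanded when the call began, along the tool's axes at that moment, turning the shorter way round; what a row does not reach only later rows make up. A row lasts 1/8 s, in which the tool goes at most 62.5 mm and 10.7 degrees, less where a joint would pass 70% of its speed; a pose out of reach is approached as far as the arm can. A call with a number of a shift or a turn outside -1 to 1 is refused whole. A call with a gripper value outside its range is refused whole. "fingers" is the closure, from -1 (fully open) to 1 (shut), set as the call begins (left out, the last holds). The fingers move at their own pace and stop on an object; "force" is the grip in N (left out, the last holds). Time passes only in rows, so rows that repeat a pose let the fingers close, or fill a call up. It gives the time, the measured TCP pose, the force, the opening and the grip force at its end, in the units of the state.
- read_state(): the state, without advancing time (a new reading comes with each control period).
- read_camera(name): name is "scene" or "side" or "wrist"; returns a dict with "image" (384x512x3 uint8, red, green, blue), "fx", "fy", "cx", "cy" (pixels), "T" (4x4, takes a point from camera to world coordinates). Camera axes: x right, y down, z forward; pixel columns grow to the right and rows downward; lengths in m; the calibration is good to about 2 mm. A picture is of the moment at which its call begins. There is no depth.
- close_job(): hands the job in; it is judged then, once.
The state is a dict: "t": time; "q": joint angles; "dq": joint speeds; "joint_torque": joint torques, N m; "tool_pos": TCP position; "orientation": TCP orientation; "force": force on the tool from outside, world axes, zero at the start; "wrist_torque": the same for the moment, N m; "opening": finger opening in m; "gripper_force": force on a finger pad.
Only numpy, scipy, OpenCV 4.12 (cv2) and the standard library are available. Lean on these libraries where they do the work, as an engineer would, in place of code of your own. Each camera call takes 0.05 s, during which the arm holds its last target. There are 200 camera calls.

### The job

The upright tube tacked to the steel base plate is leaning in over the plate. Pick up the steel square, stand it on the plate in the middle of the tube's width, and press it down and into the corner, pushing the tube back against its backstop until the square's foot is flat on the plate and its blade is flush against the tube. Finish while still gripping the square and pressing it firmly against both, as if for the next weld, and leave the tape measure, the angle offcut and the mug where they are.

Things in the scene. Friction and masses are not known exactly. Their poses are not given: they have to be found in the camera images.
- square: Steel square: an upright L standing on its foot, loose, 0.25 to 0.47 kg. Foot: bar 110 long, 28 wide, 16 mm high. Blade: flat bar 45 mm along the foot, 10 mm thick, top 130 mm above the underside. Origin: underside, at the heel (outer corner of the L), mid-thickness. x level, out of the heel (foot from x = 0 to -110 mm, blade 0 to -45 mm), y across the thickness, z up.
- blade (a point): Where to grip the square: middle of its blade's width and thickness, 100 mm above its underside; 22.5 mm towards its -x from the origin, same axes. Grip across the 10 mm thickness (the square's y).
- plate: Steel base plate, fixed to the bench, 260 x 80 x 10 mm. Origin: centre of its underside. x level along its length towards the end that carries the upright, y across, z up. A fixed dark backstop block, 24 x 60 x 55 mm high, stands on it behind the upright (x = 86 to 110 mm). The plate is open from x = -130 to the corner at x = +45 mm.
- corner (a point): The corner: on the plate's top face (10 mm above the bench), mid-width, where the upright's front meets the plate; 45 mm along x from the plate's origin, same axes as the plate. Seated, the square's origin lies here and its x points along the plate's x. Pressed hard onto the plate, the foot drags when slid (drag about as large as the press), so slide it lightly first.
- upright: Dark steel tube on the plate, 40 deep (x), 50 wide (y), 110 mm tall. Origin: bottom front edge, at the corner; it turns only about that edge. z runs up the tube. Starts leaning 0.05 to 0.11 rad towards the plate's -x (top 5 to 12 mm over). Its tack is stiff, so it stays where pushed, about 3 N at its top moves it, and it stops plumb at the backstop; hold with 8 to 15 N.
- tape: Black tape measure beside the plate, 65 x 35 x 45 mm high; leave it alone. Origin: underside.
- angle_offcut: Short piece of dark steel angle lying beside the square, 70 x 25 x 29 mm high; leave it alone. Origin: underside.
- mug: White mug, 95 mm tall, 82 mm across, handle to one side, beyond the middle of the work area; leave it alone. Origin: underside.
Things that resemble listed ones, but are neither listed nor needed, are in the scene too. What is shaped like the square but orange or red is not meant.

How it is judged:
By the outcome, as a careful person would: the job done as asked, in the order asked, and still so for the second after the job is handed in, while the arm keeps its last pose, push and grip.
It also fails if it takes over 48 s, if anything falls off the work surface, if the arm or the gripper's body presses on something with over 40 N, if the wrist force passes 120 N, or if a joint passes its speed limit or range.

## Working session

There is one attempt and no reset: what is moved stays moved. The work goes in short steps, Python scripts to look and compute and a tool call to move; the robot and the scene stay as the last step left them, time stands still between calls to the robot, and variables do not carry over. Pictures are saved under pics/ and viewed, at most 10 in all, crops included, and the job is handed in when it is done.

Besides the shell and the picture viewer there is one more tool, called by a JSON object that holds its "name" and its "arguments", one argument or row to a line. arm_command: Moves the arm, as the interface text tells. Shifts and turns lie within -1 to 1; 1 stands for 0.2 m of shift or pi rad of turn. Its arguments: {"type":"object","properties":{"increments":{"type":"array","items":{"type":"array","items":{"type":"number","minimum":-1,"maximum":1}}},"fingers":{"type":"number"},"force":{"type":"number"}},"required":["increments"]}

```bash
mkdir -p pics; cat > h.py <<'E'
from plant import *
import numpy as np, cv2
from scipy.spatial.transform import Rotation as R
def snap(n,f):
    c=read_camera(n); np.savez(f'pics/{f}.npz',**c); cv2.imwrite(f'pics/{f}.png',c['image'][:,:,::-1]); return c
def load(f): return np.load(f'pics/{f}.npz')
def ray(c,u,v):
    T=c['T']; d=T[:3,:3]@np.array([(u-c['cx'])/c['fx'],(v-c['cy'])/c['fy'],1]); return T[:3,3],d
def onz(c,u,v,z):
    o,d=ray(c,u,v); return o+d*(z-o[2])/d[2]
def proj(c,p):
    T=c['T']; q=T[:3,:3].T@(np.array(p)-T[:3,3]); return c['fx']*q[0]/q[2]+c['cx'], c['fy']*q[1]/q[2]+c['cy']
def tri(c1,p1,c2,p2):
    o1,d1=ray(c1,*p1);o2,d2=ray(c2,*p2)
    s=np.linalg.lstsq(np.c_[d1,-d2],o2-o1,rcond=None)[0]; a=o1+s[0]*d1;b=o2+s[1]*d2
    return (a+b)/2,np.linalg.norm(a-b)
E
python3 - <<'E'
from h import *
a=snap('scene','s0');b=snap('side','d0');c=snap('wrist','w0')
cv2.imwrite('pics/m0.png',cv2.resize(np.hstack([b['image'],c['image']])[:,:,::-1],(800,300)))
s=read_state();print(s['tool_pos'],s['orientation'],s['t'])
for k in (a,b,c): print(k['T'][:3,3],k['T'][:3,2])
E
```

```text
[ 0.25270295 -0.54399938  0.40390804] [-3.06620630e+00 -6.77351027e-01  3.15227272e-04] 0.15
[ 1.03153779 -0.67869781  0.7090624 ] [-0.46039856  0.65254004 -0.60185102]
[0.30079013 0.77657505 0.72010658] [ 0.23228197 -0.77148426 -0.59233194]
[ 0.31843677 -0.51359762  0.3836801 ] [-0.23553478 -0.10828307 -0.96581476]
```

View pics/s0.png

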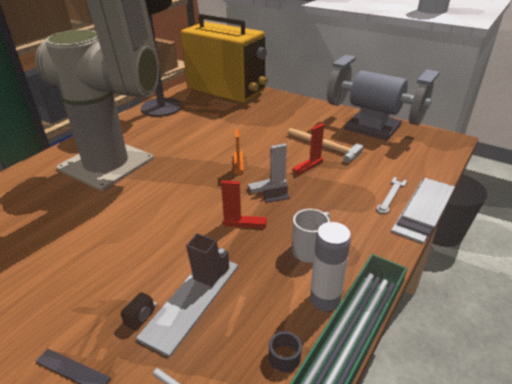

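View pics/m0.png

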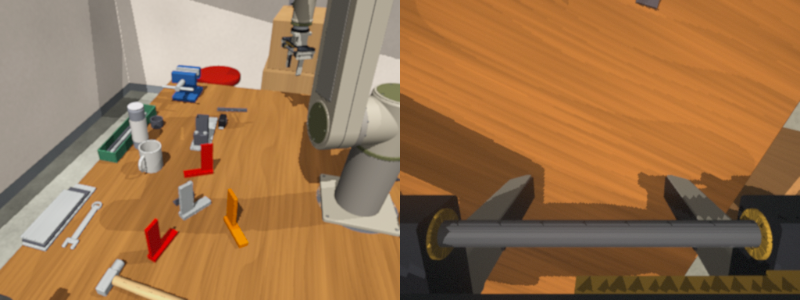

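The scene view shows the grey square at about (275,175) with the offcut in front, and the plate with its upright at about (190,300). Next I'll zoom in on these.

```bash
python3 - <<'E'
from h import *
a=load('s0')['image'];b=load('d0')['image']
def cr(i,u,v,w,h,W=400,H=300): return cv2.resize(i[v:v+h,u:u+w],(W,H),interpolation=cv2.INTER_CUBIC)
m=np.vstack([np.hstack([cr(a,230,135,80,75,400,300),cr(b,210,220,80,60)]),np.hstack([cr(a,110,220,160,135,400,300),cr(b,220,130,80,60)])])
cv2.imwrite('pics/m1.png',m[:,:,::-1])
E
```

```text
(no output)
```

View pics/m1.png

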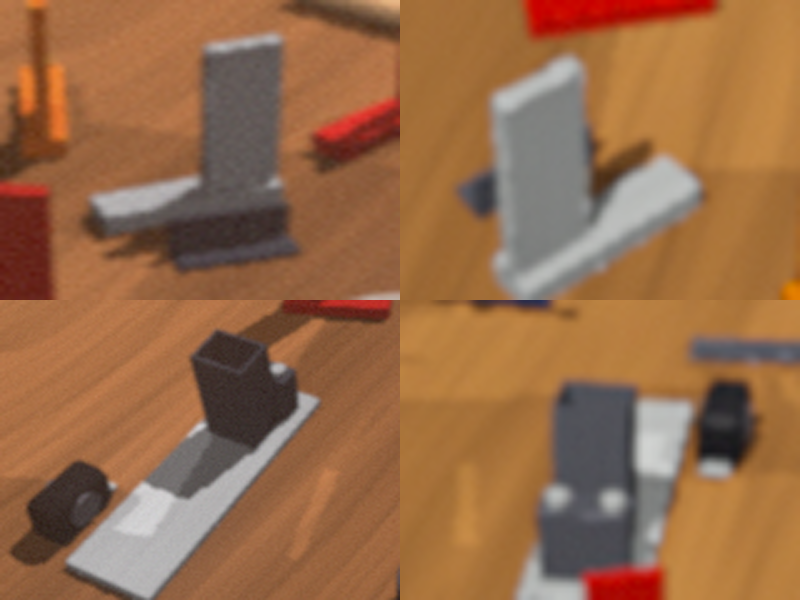

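```bash
python3 - <<'E'
from h import *
a=load('s0');b=load('d0')
A=lambda x,y:(230+x/5,135+y/4); B=lambda x,y:(210+(x-400)/5,220+y/5)
P=lambda x,y:(110+x/2.5,220+(y-300)/2.222); Q=lambda x,y:(220+(x-400)/5,130+(y-300)/5)
t,e=tri(a,A(244,44),b,B(538,78));print('top',t,e)
f,e=tri(a,A(98,205),b,B(684,172));print('footend',f,e)
print('foot z16',onz(a,*A(98,205),.016),onz(b,*B(684,172),.016)); print('top z130',onz(a,*A(244,44),.13),onz(b,*B(538,78),.13))
d=f-t;print('len',np.hypot(*d[:2]),'xdir yaw',np.degrees(np.arctan2(-d[1],-d[0])))
for n,p in dict(nl=(67,567),nr=(150,597),fr=(319,400)).items(): print(n,onz(a,*P(*p),.01))
for n,p in dict(tl=(193,353),tr=(250,378),back=(270,345),backl=(215,330)).items(): print(n,onz(a,*P(*p),.12))
print('corner botright',onz(a,*P(248,444),.01),'farR side',onz(b,*Q(692,402),.01))
E
```

```text
top [0.52125507 0.18961441 0.12846738] 0.0035227003997906617
footend [0.46825217 0.1223657  0.01382142] 0.0022781243648152716
foot z16 [0.47119597 0.12009133 0.016     ] [0.46679542 0.1236727  0.016     ]
top z130 [0.52433686 0.1878064  0.13      ] [0.5191964  0.19015658 0.13      ]
len 0.08562532720250213 xdir yaw 51.75615401035568
nl [ 0.56963313 -0.4105424   0.01      ]
nr [ 0.64294083 -0.39680347  0.01      ]
fr [ 0.61716201 -0.14393011  0.01      ]
tl [ 0.56160806 -0.23584979  0.12      ]
tr [ 0.62099017 -0.23591513  0.12      ]
back [ 0.60797574 -0.19312266  0.12      ]
backl [ 0.55634113 -0.20170717  0.12      ]
corner botright [ 0.59962452 -0.22564     0.01      ] farR side [ 0.55979098 -0.40759873  0.01      ]
```

```bash
cat >> h.py <<'E'
def goto(p,yaw,P=None,O=None):
    """increments (units) from commanded pose (P,O) (default measured) to p, tool down, tool x at yaw deg"""
    s=read_state(); P=s['tool_pos'] if P is None else P; O=s['orientation'] if O is None else O
    R0=R.from_rotvec(O); y=np.radians(yaw)
    R1=R.from_matrix(np.array([[np.cos(y),np.sin(y),0],[np.sin(y),-np.cos(y),0],[0,0,-1]]))
    print('inc',np.round(R0.inv().apply(np.array(p)-P)/.2,4),np.round((R0.inv()*R1).as_rotvec()/np.pi,4),'t',s['t'])
E
python3 -c "
from h import *
goto([.52,.19,.40],52)"
```

```text
inc [ 2.7581 -2.7654  0.0239] [-5.000e-04 -1.000e-04 -1.505e-01] t 0.15
```

{"name": "arm_command", "arguments": {
  "increments": [
    [0.18, -0.18, 0, 0, 0, 0],
    [0.36, -0.36, 0, 0, 0, 0],
    [0.54, -0.54, 0, 0, 0, 0],
    [0.73, -0.73, 0, 0, 0, 0],
    [0.92, -0.92, 0, 0, 0, 0]
  ]
}}

```text
t: 0.78
tool_pos: [0.3423, -0.2981, 0.4045]
orientation: [-3.068, -0.677, -0.0]
force: [0.9, -0.0, 1.6]
opening: 0.0932
gripper_force: 0.0
```

{"name": "arm_command", "arguments": {
  "increments": [
    [0.18, -0.18, 0, 0, 0, 0],
    [0.36, -0.36, 0, 0, 0, 0],
    [0.54, -0.54, 0, 0, 0, 0],
    [0.73, -0.73, 0, 0, 0, 0],
    [0.92, -0.92, 0, 0, 0, 0]
  ]
}}

```text
t: 1.4
tool_pos: [0.4317, -0.0537, 0.4047]
orientation: [3.067, 0.677, 0.0]
force: [0.9, -0.1, 0.4]
opening: 0.0928
gripper_force: 0.0
```

{"name": "arm_command", "arguments": {
  "increments": [
    [0.18, -0.18, 0, 0, 0, -0.03],
    [0.36, -0.36, 0, 0, 0, -0.06],
    [0.54, -0.54, 0, 0, 0, -0.09],
    [0.73, -0.73, 0, 0, 0, -0.12],
    [0.92, -0.92, 0, 0, 0, -0.15]
  ]
}}

```text
t: 2.02
tool_pos: [0.5211, 0.1908, 0.4045]
orientation: [2.822, 1.38, -0.0]
force: [0.7, -0.2, -0.1]
opening: 0.0924
gripper_force: 0.0
```

```bash
python3 - <<'E'
from h import *
c=snap('wrist','w1'); goto([.52,.19,.40],52); s=read_state(); print(s['tool_pos'],s['force'])
print(proj(c,[.521,.1896,.13]),proj(c,[.468,.1224,.016]))
E
```

```text
inc [-0.0274  0.0094  0.0187] [-0.0007 -0.0007  0.0028] t 2.075
[0.52184307 0.19547339 0.40374727] [-4.72640481  0.66696453 -0.13788604]
(np.float64(254.52437431894947), np.float64(197.93695842126218)) (np.float64(254.07635381660535), np.float64(238.89914981229305))
```

View pics/w1.png

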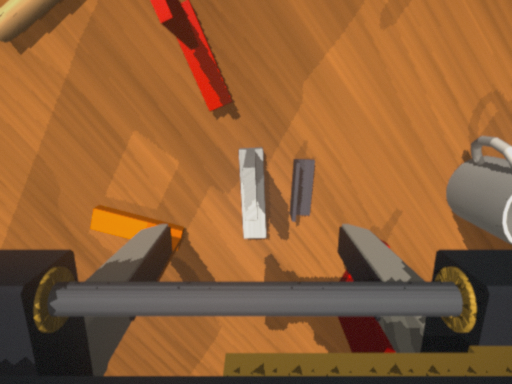

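The square is seen from above at columns 238–267, rows 150–238. The offcut is to its right at (303,188), and the mug is far right and clear of the fingers. Zooming in for its yaw.

```bash
python3 - <<'E'
from h import *
c=load('w1'); i=c['image'][140:250,220:330]
cv2.imwrite('pics/w1c.png',cv2.resize(i,(550,550),interpolation=cv2.INTER_CUBIC)[:,:,::-1])
E
```

```text
(no output)
```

View pics/w1c.png

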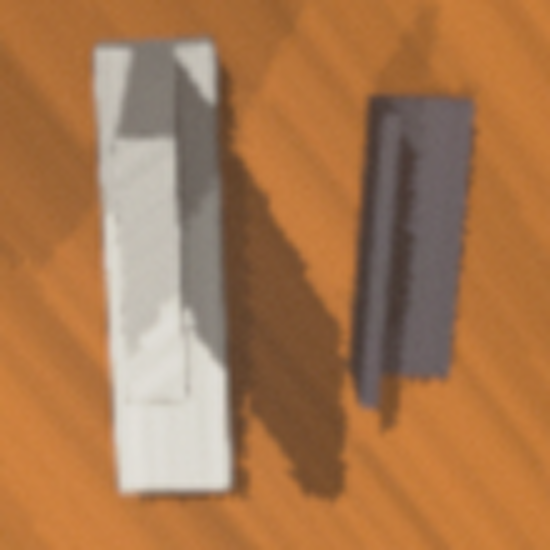

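```bash
python3 - <<'E'
from h import *
c=load('w1'); g=lambda x,y,z: onz(c,220+x/5,140+y/5,z)[:2]
F=[g(*p,.016) for p in [(95,44),(217,40),(232,491),(118,492)]]
B=[g(*p,.13) for p in [(113,137),(177,135),(187,401),(126,405)]]
for X,n in((F,'foot'),(B,'blade')):
    h=(X[0]+X[1])/2;e=(X[2]+X[3])/2;d=h-e
    print(n,'heel',h,'len',np.hypot(*d),'w',np.hypot(*(X[0]-X[1])),'yaw',np.degrees(np.arctan2(d[1],d[0])),'ctr',(h+e)/2)
s=read_state();print(s['tool_pos'],s['orientation'],s['t'],c['T'][:3,3])
E
```

```text
foot heel [0.53417836 0.21266082] len 0.11116341757503374 w 0.028005958119223153 yaw 54.3517915226976 ctr [0.50178495 0.16749453]
blade heel [0.53330255 0.21262396] len 0.04559281598430084 w 0.01030180664768298 yaw 54.25539134446183 ctr [0.5199855  0.19412174]
[0.52184307 0.19547339 0.40374727] [-2.81479123e+00 -1.38827244e+00 -1.74355705e-03] 2.075 [0.56594798 0.24744978 0.38436861]
```

{"name": "arm_command", "arguments": {
  "increments": [
    [0, 0, 0.15, 0, 0, -0.01],
    [0, 0, 0.3, 0, 0, -0.01],
    [0, 0, 0.4, 0, 0, -0.01],
    [0, 0, 0.4, 0, 0, -0.01],
    [0, 0, 0.4, 0, 0, -0.01]
  ]
}}

```text
t: 2.7
tool_pos: [0.5213, 0.189, 0.3259]
orientation: [2.803, 1.419, 0.002]
force: [-0.1, -0.1, 0.1]
opening: 0.093
gripper_force: 0.0
```

```bash
python3 - <<'E'
from h import *
c=snap('wrist','w2'); s=read_state(); print(s['tool_pos'],s['orientation'])
goto([.520,.194,.267],54.3)
for p in ((.520,.194,.13),): print(proj(c,p))
E
```

```text
[0.52145009 0.1889915  0.32636193] [2.80251944 1.41856225 0.00370811]
inc [ 0.0153 -0.0211  0.2968] [ 0.0005 -0.0006 -0.0034] t 2.75
(np.float64(246.31160199781462), np.float64(228.43039135257646))
```

```bash
python3 - <<'E'
from h import *
c=load('w2'); i=c['image'][140:300,180:340]
cv2.imwrite('pics/w2c.png',cv2.resize(i,(560,560),interpolation=cv2.INTER_CUBIC)[:,:,::-1])
E
```

```text
(no output)
```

View pics/w2c.png

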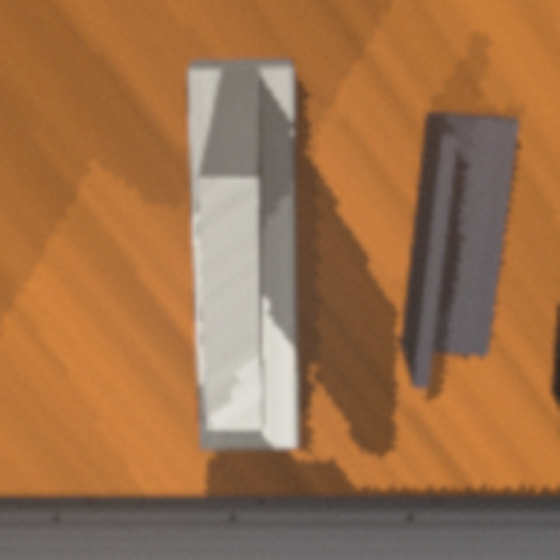

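{"name": "arm_command", "arguments": {
  "increments": [
    [0.015, -0.021, 0.1, 0, 0, -0.003],
    [0.015, -0.021, 0.2, 0, 0, -0.003],
    [0.015, -0.021, 0.297, 0, 0, -0.003],
    [0.015, -0.021, 0.297, 0, 0, -0.003],
    [0.015, -0.021, 0.297, 0, 0, -0.003]
  ]
}}

```text
t: 3.38
tool_pos: [0.5194, 0.1939, 0.2653]
orientation: [-2.796, -1.432, 0.0]
force: [0.5, 0.1, -0.2]
opening: 0.0931
gripper_force: 0.0
```

{"name": "arm_command", "arguments": {
  "increments": [
    [0, 0, 0, 0, 0, 0],
    [0, 0, 0, 0, 0, 0],
    [0, 0, 0, 0, 0, 0],
    [0, 0, 0, 0, 0, 0],
    [0, 0, 0, 0, 0, 0]
  ],
  "fingers": 1,
  "force": 55
}}

```text
t: 4.0
tool_pos: [0.5193, 0.1939, 0.2654]
orientation: [-2.796, -1.432, -0.0]
force: [-0.5, 0.2, 0.3]
opening: 0.0476
gripper_force: 0.0
```

{"name": "arm_command", "arguments": {
  "increments": [
    [0, 0, 0, 0, 0, 0],
    [0, 0, 0, 0, 0, 0],
    [0, 0, 0, 0, 0, 0],
    [0, 0, 0, 0, 0, 0],
    [0, 0, 0, 0, 0, 0]
  ]
}}

```text
t: 4.62
tool_pos: [0.5192, 0.1939, 0.2653]
orientation: [-2.796, -1.432, 0.0]
force: [0.1, -0.8, -0.9]
opening: 0.0101
gripper_force: 55.0
```

{"name": "arm_command", "arguments": {
  "increments": [
    [0, 0, -0.05, 0, 0, 0],
    [0, 0, -0.15, 0, 0, 0],
    [0, 0, -0.3, 0, 0, 0],
    [0, 0, -0.5, 0, 0, 0],
    [0, 0, -0.7, 0, 0, 0]
  ]
}}

```text
t: 5.25
tool_pos: [0.5191, 0.1938, 0.4082]
orientation: [2.796, 1.432, 0.002]
force: [0.1, 0.2, -3.0]
opening: 0.0098
gripper_force: 55.0
```

```bash
python3 - <<'E'
from h import *
s=read_state(); print(s['tool_pos'],s['orientation'],s['force'],s['opening'])
goto([.61,-.34,.40],96)
E
```

```text
[0.51906069 0.19382864 0.40817182] [2.79580084e+00 1.43225863e+00 1.87995476e-03] [ 0.14563339  0.18737878 -2.97780367] 0.009840179700086623
inc [-1.9006  1.9284  0.0406] [ 3.000e-04 -2.000e-04 -2.319e-01] t 5.25
```

{"name": "arm_command", "arguments": {
  "increments": [
    [-0.1, 0.1, -0.1, 0, 0, 0],
    [-0.25, 0.26, -0.22, 0, 0, 0],
    [-0.45, 0.46, -0.22, 0, 0, 0],
    [-0.7, 0.71, -0.22, 0, 0, 0],
    [-0.95, 0.96, -0.22, 0, 0, 0]
  ]
}}

```text
t: 5.88
tool_pos: [0.5613, -0.058, 0.4514]
orientation: [2.794, 1.432, 0.003]
force: [0.8, 0.4, -2.8]
opening: 0.0098
gripper_force: 55.0
```

{"name": "arm_command", "arguments": {
  "increments": [
    [-0.22, 0.22, 0, 0, 0, -0.046],
    [-0.45, 0.46, 0, 0, 0, -0.093],
    [-0.68, 0.69, 0, 0, 0, -0.14],
    [-0.86, 0.87, 0, 0, 0, -0.186],
    [-0.95, 0.96, 0, 0, 0, -0.232]
  ]
}}

```text
t: 6.5
tool_pos: [0.6057, -0.326, 0.4504]
orientation: [2.099, 2.336, -0.001]
force: [0.2, 0.4, -2.2]
opening: 0.0099
gripper_force: 55.0
```

{"name": "arm_command", "arguments": {
  "increments": [
    [0, 0, 0, 0, 0, 0],
    [0, 0, 0, 0, 0, 0],
    [0, 0, 0, 0, 0, 0],
    [0, 0, 0, 0, 0, 0],
    [0, 0, 0, 0, 0, 0]
  ]
}}

```text
t: 7.12
tool_pos: [0.6064, -0.322, 0.4496]
orientation: [2.101, 2.335, 0.0]
force: [-0.2, 0.5, -2.7]
opening: 0.0099
gripper_force: 55.0
```

```bash
python3 - <<'E'
from h import *
c=snap('wrist','w3');d=snap('side','d3');a=snap('scene','s3')
s=read_state(); print(s['tool_pos'],s['orientation'],s['force'],s['opening'])
goto([.61,-.34,.45],96)
A=cv2.resize(a['image'][150:350,90:290],(400,400)); W=cv2.resize(c['image'],(400,300))
m=np.zeros((400,800,3),np.uint8); m[:,:400]=A; m[:300,400:]=W
cv2.imwrite('pics/m3.png',m[:,:,::-1])
E
```

```text
[ 0.60630047 -0.32243788  0.44939584] [ 2.10170997e+00  2.33500733e+00 -2.51820655e-05] [-0.07327598 -0.20021799 -3.10506611] 0.009857443053163517
inc [-0.0893  0.0092 -0.003 ] [0.     0.     0.0001] t 7.275
```

View pics/m3.png

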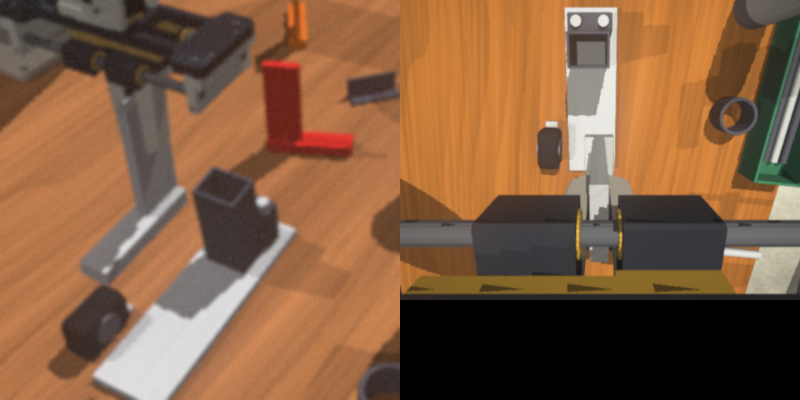

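The square is held upright over the plate. In the wrist view, the plate spans columns 566–616 of the panel, with the upright at about (588,47). One enlargement is enough to get the plate's edges.

```bash
python3 - <<'E'
from h import *
c=load('w3'); i=c['image'][0:230,160:320]
cv2.imwrite('pics/w3c.png',cv2.resize(i,None,fx=2.6,fy=2.6,interpolation=cv2.INTER_CUBIC)[:,:,::-1])
E
```

```text
(no output)
```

View pics/w3c.png

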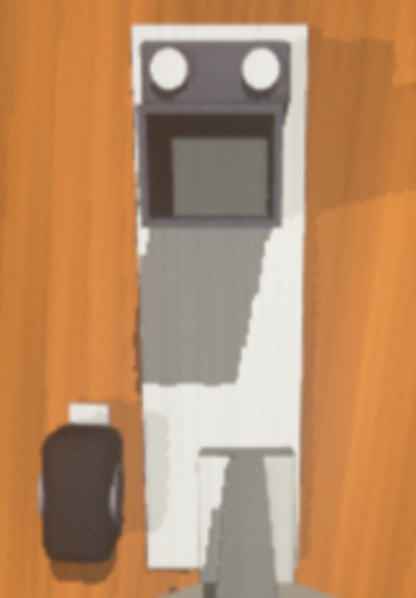

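```bash
python3 - <<'E'
from h import *
c=load('w3'); g=lambda x,y,z: onz(c,160+x/2.6,y/2.6,z)[:2]
fl,fr,nl,r2,l2=[g(*p,.01) for p in [(133,25),(307,25),(148,568),(301,480),(141,300)]]
yl=lambda d:np.degrees(np.arctan2(d[1],d[0]))
print('far w',np.hypot(*(fl-fr)),'L len',np.hypot(*(fl-nl)),'yawL',yl(fl-nl),'yawR',yl(fr-r2),'yaw far',yl(fl-fr)-90)
y=np.radians((yl(fl-nl)+yl(fr-r2)+(yl(fl-fr)-90))/3); ex=np.array([np.cos(y),np.sin(y)]);ey=np.array([-ex[1],ex[0]])
o1=(fl+fr)/2-.13*ex; o2=nl+.13*ex-.04*ey; print(np.degrees(y),o1,o2)
o=(o1+o2)/2; print('corner',o+.045*ex)
for n,p in dict(tfl=(143,226),tfr=(280,224),tbl=(137,105),tbr=(283,104)).items():
    q=g(*p,.12)-o; print(n,q@ex,q@ey)
# held square heel
s=read_state(); lift=s['tool_pos'][2]-.267+.002
h1,h2=g(200,451,.016+lift),g(294,449,.016+lift);h=(h1+h2)/2
print('heel',h,'wid',np.hypot(*(h1-h2)),'yaw',yl(h1-h2)-90,'tcp yaw',2*np.degrees(np.arctan2(s['orientation'][1],s['orientation'][0])),'heel rel tcp',(h-s['tool_pos'][:2]))
E
```

```text
far w 0.07859137449859949 L len 0.2596785514656318 yawL 95.77529148957221 yawR 96.27625808472916 yaw far -263.97708903875434
-23.97517982148433 [ 0.45775334 -0.09028489] [ 0.66611927 -0.494966  ]
corner [ 0.60305377 -0.31091078]
tfl -0.02254122991745255 0.0502152712762124
tfr 0.019007605229241532 0.07497876337631323
tbl -0.04284575832223569 0.08380518821837125
tbr 9.252383621067908e-05 0.10895581430181345
heel [ 0.60490501 -0.29744347] wid 0.02631894021748956 yaw -262.7307869444603 tcp yaw 96.0200609302362 heel rel tcp [-0.00139546  0.02499441]
```

```bash
python3 - <<'E'
from h import *
c=load('w3'); g=lambda x,y,z: onz(c,160+x/2.6,y/2.6,z)[:2]
fl,fr,nl=[g(*p,.01) for p in [(133,25),(307,25),(148,568)]]
y=np.radians(96.0); ex=np.array([np.cos(y),np.sin(y)]);ey=np.array([-ex[1],ex[0]])
o1=(fl+fr)/2-.13*ex; o2=nl+.13*ex-.04*ey; o=(o1+o2)/2; C=o+.045*ex; print(o1,o2,'corner',C)
for n,p in dict(tfl=(143,226),tfr=(280,224),tbl=(137,105),tbr=(283,104)).items():
    q=g(*p,.12)-o; print(n,q@ex,q@ey)
s=read_state(); 
print('tcp rel corner',(s['tool_pos'][:2]-C)@ex,(s['tool_pos'][:2]-C)@ey)
seat=C-.0225*ex; st=C-.045*ex; print('seat tcp',seat,'start',st); goto([*st,.31],96.0)
E
```

```text
[ 0.59012584 -0.27239705] [ 0.58978128 -0.27212384] corner [ 0.58524978 -0.22750696]
tfl 0.03743589199093946 0.024429859515749913
tfr 0.03812823862592331 -0.023933937886604095
tbl 0.07667753198347456 0.025236137766756088
tbr 0.0770110281231475 -0.024524678619556338
tcp rel corner -0.09661127504214773 -0.011012395544375931
seat tcp [ 0.58760167 -0.2498837 ] start [ 0.58995356 -0.27226044]
inc [ 0.2581 -0.055   0.697 ] [0.     0.     0.0001] t 7.275
```

{"name": "arm_command", "arguments": {
  "increments": [
    [0.1, -0.02, 0, 0, 0, 0],
    [0.2, -0.045, 0.05, 0, 0, 0],
    [0.258, -0.055, 0.15, 0, 0, 0],
    [0.258, -0.055, 0.35, 0, 0, 0],
    [0.258, -0.055, 0.55, 0, 0, 0]
  ],
  "force": 60
}}

```text
t: 7.9
tool_pos: [0.59, -0.2723, 0.3389]
orientation: [2.101, 2.334, 0.0]
force: [0.6, -0.6, -2.2]
opening: 0.0101
gripper_force: 60.0
```

{"name": "arm_command", "arguments": {
  "increments": [
    [0, 0, 0.08, 0, 0, 0],
    [0, 0, 0.16, 0, 0, 0],
    [0, 0, 0.22, 0, 0, 0],
    [0, 0, 0.25, 0, 0, 0],
    [0, 0, 0.25, 0, 0, 0]
  ]
}}

```text
t: 8.52
tool_pos: [0.59, -0.2725, 0.2894]
orientation: [2.102, 2.335, 0.0]
force: [-0.2, -0.0, -3.1]
opening: 0.0099
gripper_force: 60.0
```

```bash
python3 - <<'E'
from h import *
a=snap('scene','s4'); d=snap('side','d4'); w=snap('wrist','w4')
s=read_state(); print(s['tool_pos'],s['orientation'],s['force'],s['wrist_torque'])
goto([.58995,-.27226,.28],96.0)
f=lambda c:cv2.resize(c['image'][200:350,130:290] if c is a else c['image'][100:250,190:350],(400,375),interpolation=cv2.INTER_CUBIC)
m=np.hstack([f(a),cv2.resize(w['image'][0:300,80:400],(400,375))])
cv2.imwrite('pics/m4.png',m[:,:,::-1])
E
```

```text
[ 0.59024327 -0.27266363  0.29032863] [2.10095010e+00 2.33379771e+00 5.10653219e-04] [ 0.74728211  0.03629198 -3.3617127 ] [ 0.05302028 -0.05630719 -0.01602987]
inc [ 0.0022 -0.0013  0.0516] [0.0004 0.0003 0.0001] t 8.675
```

View pics/m4.png

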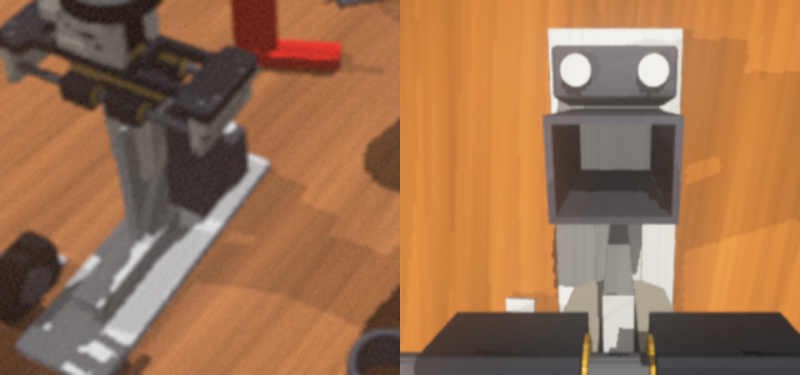

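The square stands upright just over the plate, with the tube ahead of it. Blade centre is at panel column 618 and plate/tube centre at about 615, so I'll shift it about 1 mm sideways and lower it.

{"name": "arm_command", "arguments": {
  "increments": [
    [0, -0.006, 0.02, 0, 0, 0],
    [0, -0.006, 0.04, 0, 0, 0],
    [0, -0.006, 0.055, 0, 0, 0],
    [0, -0.006, 0.06, 0, 0, 0],
    [0, -0.006, 0.06, 0, 0, 0]
  ]
}}

```text
t: 9.3
tool_pos: [0.5887, -0.2726, 0.2772]
orientation: [-2.102, -2.335, 0.0]
force: [-0.5, 0.2, -3.0]
opening: 0.0101
gripper_force: 60.0
```

{"name": "arm_command", "arguments": {
  "increments": [
    [0, 0, 0.003, 0, 0, 0],
    [0, 0, 0.006, 0, 0, 0],
    [0, 0, 0.008, 0, 0, 0],
    [0, 0, 0.01, 0, 0, 0],
    [0, 0, 0.01, 0, 0, 0]
  ]
}}

```text
t: 9.93
tool_pos: [0.5888, -0.2726, 0.2754]
orientation: [2.102, 2.335, 0.0]
force: [0.6, 1.2, -2.7]
opening: 0.0098
gripper_force: 60.0
```

{"name": "arm_command", "arguments": {
  "increments": [
    [0, 0, 0.002, 0, 0, 0],
    [0, 0, 0.004, 0, 0, 0],
    [0, 0, 0.005, 0, 0, 0],
    [0, 0, 0.005, 0, 0, 0],
    [0, 0, 0.005, 0, 0, 0]
  ]
}}

```text
t: 10.55
tool_pos: [0.5888, -0.2726, 0.2753]
orientation: [2.102, 2.335, -0.0]
force: [-3.1, 2.4, 5.9]
opening: 0.0097
gripper_force: 60.0
```

{"name": "arm_command", "arguments": {
  "increments": [
    [0, 0, -0.004, 0, 0, 0],
    [0.015, 0, -0.004, 0, 0, 0],
    [0.03, 0, -0.004, 0, 0, 0],
    [0.045, 0, -0.004, 0, 0, 0],
    [0.06, 0, -0.004, 0, 0, 0]
  ]
}}

```text
t: 11.18
tool_pos: [0.5876, -0.2605, 0.2753]
orientation: [2.102, 2.334, 0.0]
force: [0.2, -3.0, -1.8]
opening: 0.0096
gripper_force: 60.0
```

{"name": "arm_command", "arguments": {
  "increments": [
    [0.005, 0, 0, 0, 0, 0],
    [0.01, 0, 0, 0, 0, 0],
    [0.015, 0, 0, 0, 0, 0],
    [0.02, 0, 0, 0, 0, 0],
    [0.02, 0, 0, 0, 0, 0]
  ]
}}

```text
t: 11.8
tool_pos: [0.5871, -0.2568, 0.2753]
orientation: [2.102, 2.334, -0.0]
force: [0.5, -3.1, 1.5]
opening: 0.0099
gripper_force: 60.0
```

{"name": "arm_command", "arguments": {
  "increments": [
    [0.005, 0, -0.002, 0, 0, 0],
    [0.01, 0, -0.002, 0, 0, 0],
    [0.015, 0, -0.002, 0, 0, 0],
    [0.02, 0, -0.002, 0, 0, 0],
    [0.02, 0, -0.002, 0, 0, 0]
  ]
}}

```text
t: 12.42
tool_pos: [0.5866, -0.2525, 0.2753]
orientation: [-2.101, -2.335, -0.0]
force: [-0.6, -2.1, -0.7]
opening: 0.0097
gripper_force: 60.0
```

{"name": "arm_command", "arguments": {
  "increments": [
    [0.003, 0, 0, 0, 0, 0],
    [0.006, 0, 0, 0, 0, 0],
    [0.008, 0, 0, 0, 0, 0],
    [0.01, 0, 0, 0, 0, 0],
    [0.01, 0, 0, 0, 0, 0]
  ]
}}

```text
t: 13.05
tool_pos: [0.5864, -0.2506, 0.2754]
orientation: [-2.101, -2.335, 0.0]
force: [0.2, -0.3, -1.1]
opening: 0.01
gripper_force: 60.0
```

{"name": "arm_command", "arguments": {
  "increments": [
    [0.003, 0, 0, 0, 0, 0],
    [0.006, 0, 0, 0, 0, 0],
    [0.008, 0, 0, 0, 0, 0],
    [0.01, 0, 0, 0, 0, 0],
    [0.01, 0, 0, 0, 0, 0]
  ]
}}

```text
t: 13.68
tool_pos: [0.5862, -0.2495, 0.2754]
orientation: [2.102, 2.334, -0.001]
force: [1.6, -7.0, -5.2]
opening: 0.0097
gripper_force: 60.0
```

{"name": "arm_command", "arguments": {
  "increments": [
    [0.001, 0, 0, 0, 0, 0],
    [0.002, 0, 0, 0, 0, 0],
    [0.004, 0, 0, 0, 0, 0],
    [0.005, 0, 0, 0, 0, 0],
    [0.005, 0, 0, 0, 0, 0]
  ]
}}

```text
t: 14.3
tool_pos: [0.5861, -0.2492, 0.2755]
orientation: [2.101, 2.332, -0.003]
force: [2.5, -10.9, -6.0]
opening: 0.0096
gripper_force: 60.0
```

{"name": "arm_command", "arguments": {
  "increments": [
    [0, 0, 0.002, 0, 0, 0],
    [0, 0, 0.004, 0, 0, 0],
    [0, 0, 0.006, 0, 0, 0],
    [0, 0, 0.008, 0, 0, 0],
    [0, 0, 0.008, 0, 0, 0]
  ]
}}

```text
t: 14.92
tool_pos: [0.5861, -0.2492, 0.2754]
orientation: [2.101, 2.332, -0.002]
force: [-2.6, -8.4, 3.8]
opening: 0.0098
gripper_force: 60.0
```

```bash
python3 - <<'E'
from h import *
a=snap('scene','s5'); d=snap('side','d5'); w=snap('wrist','w5')
s=read_state(); print(s['tool_pos'],s['orientation'],s['force'],s['wrist_torque'])
f=cv2.resize(a['image'][210:340,130:270],(400,372),interpolation=cv2.INTER_CUBIC)
m=np.hstack([f,cv2.resize(w['image'][0:300,80:400],(400,372))])
cv2.imwrite('pics/m5.png',m[:,:,::-1])
E
```

```text
[ 0.58614923 -0.24920866  0.27539882] [ 2.10076330e+00  2.33181049e+00 -2.29392449e-03] [-2.27506212 -8.35574114  3.23337774] [-1.24609599  0.35145775  0.0642536 ]
```

View pics/m5.png

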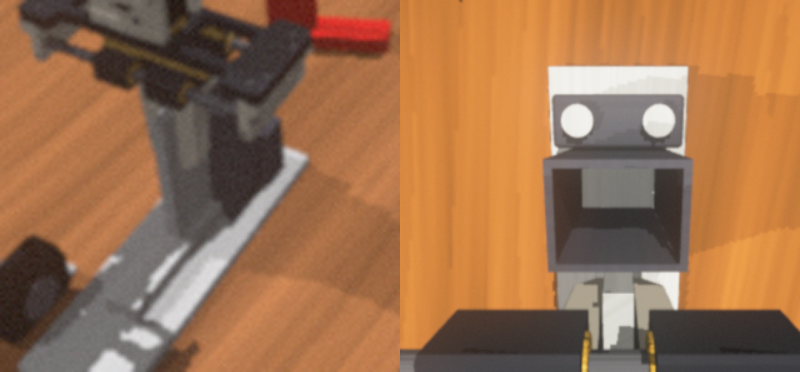

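```bash
python3 - <<'E'
from h import *
w=load('w5'); i=w['image'].astype(int)
ex=np.array([np.cos(np.radians(96)),np.sin(np.radians(96))])
for v in range(205,245,1): print(v, i[v,250:260].mean(axis=(0,1)).round(), i[v,212:222].mean(axis=(0,1)).round(),end=' | ')
C=np.array([.58525,-.22751])
for dx in(-.002,0,.002): print('\n',dx,'tube edge',proj(w,[*(C+dx*ex),.12]),'heel top',proj(w,[*(C+dx*ex),.14]))
s=load('w5')
E
```

```text
205 76.0 78.0 | 206 76.0 78.0 | 207 77.0 78.0 | 208 76.0 78.0 | 209 77.0 79.0 | 210 77.0 79.0 | 211 78.0 80.0 | 212 84.0 85.0 | 213 95.0 96.0 | 214 104.0 104.0 | 215 106.0 107.0 | 216 107.0 107.0 | 217 107.0 107.0 | 218 112.0 113.0 | 219 126.0 129.0 | 220 142.0 147.0 | 221 147.0 152.0 | 222 147.0 152.0 | 223 146.0 152.0 | 224 147.0 153.0 | 225 147.0 153.0 | 226 147.0 152.0 | 227 147.0 152.0 | 228 147.0 153.0 | 229 147.0 153.0 | 230 147.0 152.0 | 231 147.0 153.0 | 232 147.0 153.0 | 233 148.0 153.0 | 234 147.0 152.0 | 235 152.0 152.0 | 236 181.0 153.0 | 237 218.0 154.0 | 238 222.0 153.0 | 239 220.0 155.0 | 240 220.0 155.0 | 241 220.0 155.0 | 242 219.0 155.0 | 243 218.0 155.0 | 244 217.0 156.0 | 
 -0.002 tube edge (np.float64(255.5682453484401), np.float64(225.0263605664613)) heel top (np.float64(255.7576003479233), np.float64(243.6180669712638))

 0 tube edge (np.float64(255.56856662315042), np.float64(220.82977658006234)) heel top (np.float64(255.7587732872683), np.float64(238.84760827747684))

 0.002 tube edge (np.float64(255.56889026087674), np.float64(216.60232618949226)) heel top (np.float64(255.75995620099357), np.float64(234.03658280645462))
```

{"name": "arm_command", "arguments": {
  "increments": [
    [0.002, 0, 0.002, 0, 0, 0],
    [0.004, 0, 0.004, 0, 0, 0],
    [0.005, 0, 0.006, 0, 0, 0],
    [0.005, 0, 0.006, 0, 0, 0],
    [0.005, 0, 0.006, 0, 0, 0]
  ]
}}

```text
t: 15.7
tool_pos: [0.586, -0.2489, 0.2754]
orientation: [2.1, 2.33, -0.003]
force: [-4.8, -11.8, 9.0]
opening: 0.0096
gripper_force: 60.0
```

{"name": "arm_command", "arguments": {
  "increments": [
    [0, -0.001, 0, 0, 0, 0],
    [0, -0.002, 0, 0, 0, 0],
    [0, -0.002, 0, 0, 0, 0],
    [0, -0.002, 0, 0, 0, 0],
    [0, -0.002, 0, 0, 0, 0]
  ]
}}

```text
t: 16.32
tool_pos: [0.5859, -0.2489, 0.2754]
orientation: [2.1, 2.33, -0.003]
force: [-3.5, -12.1, 7.5]
opening: 0.0097
gripper_force: 60.0
```

```bash
python3 - <<'E'
from h import *
s=read_state(); M=R.from_rotvec(s['orientation']).as_matrix(); print('tool x',M[:,0],'z',M[:,2],s['force'],s['wrist_torque'],s['gripper_force'],s['tool_pos'])
print(np.degrees(np.arctan2(M[1,0],M[0,0])))
d=load('d5');d0=load('d0');a=load('s5')
# red/scene check of bystanders: change between first and last views
b=cv2.absdiff(load('s0')['image'],a['image']).max(axis=2)
for n,(u,v,w,h) in dict(tape=(120,290,36,40),mug=(290,208,38,52),off=(262,186,30,15)).items(): print(n,(b[v:v+h,u:u+w]>40).mean())
E
```

```text
tool x [-0.10373669  0.99459257 -0.00493152] z [ 0.00267285 -0.00467948 -0.99998548] [ -3.4608828  -12.1265864    7.47238838] [-1.40158115  0.6752634   0.07787689] 59.99214291572571 [ 0.58590655 -0.24889148  0.27536294]
95.9544591744985
tape 0.14027777777777778
mug 0.0
off 0.14888888888888888
```

The tool has pitched 0.005 rad under load, which would lift the foot end slightly, so I'll level it.

{"name": "arm_command", "arguments": {
  "increments": [
    [-0.001, 0, 0, 0, 0.0004, 0],
    [-0.003, 0, 0, 0, 0.0012, 0],
    [-0.005, 0, 0, 0, 0.002, 0],
    [-0.005, 0, 0, 0, 0.002, 0],
    [-0.005, 0, 0, 0, 0.002, 0]
  ]
}}

```text
t: 16.95
tool_pos: [0.5861, -0.2499, 0.2753]
orientation: [2.102, 2.333, 0.004]
force: [-2.8, -9.9, 6.2]
opening: 0.0099
gripper_force: 60.0
```

```bash
python3 - <<'E'
from h import *
s=read_state(); M=R.from_rotvec(s['orientation']).as_matrix(); print('tool x',M[:,0],'z',M[:,2],s['force'],s['wrist_torque'],s['tool_pos'])
E
```

```text
tool x [-1.04013796e-01  9.94575441e-01  9.06508669e-04] z [ 0.00219678  0.00114119 -0.99999694] [-2.84903032 -9.88101624  6.18855728] [-2.04921434  0.50099985  0.10763334] [ 0.58608944 -0.24985134  0.27530975]
```

{"name": "arm_command", "arguments": {
  "increments": [
    [0.001, -0.001, 0.002, 0, 0, 0],
    [0.002, -0.001, 0.004, 0, 0, 0],
    [0.002, -0.001, 0.004, 0, 0, 0],
    [0.002, -0.001, 0.004, 0, 0, 0],
    [0.002, -0.001, 0.004, 0, 0, 0]
  ]
}}

```text
t: 17.58
tool_pos: [0.586, -0.2497, 0.2753]
orientation: [2.102, 2.333, 0.004]
force: [-2.9, -11.0, 10.5]
opening: 0.0096
gripper_force: 60.0
```

```bash
python3 - <<'E'
from h import *
s=read_state(); M=R.from_rotvec(s['orientation']).as_matrix(); print('tool x',M[:,0],s['force'],s['wrist_torque'],s['tool_pos'])
w=snap('wrist','w6'); C=np.array([.58525,-.22751]);ex=np.array([-.1045,.9945])
g=w['image'].astype(int).mean(axis=2)
for u,lo,hi in((216,205,232),(254,225,248)):
    p=g[lo:hi,u-4:u+5].mean(axis=1); k=np.argsort(-abs(np.diff(p)))[:3]+lo+.5; print(u,k)
print(proj(w,[*C,.12]),proj(w,[*C,.14]))
E
```

```text
tool x [-1.03882967e-01  9.94589509e-01  1.93957128e-04] [ -2.86894416 -11.02238656  10.48516696] [-1.95992206  0.87305788  0.02011565] [ 0.58596513 -0.24974481  0.27527784]
216 [219.5 218.5 212.5]
254 [236.5 235.5 237.5]
(np.float64(255.34900940745553), np.float64(220.79019882001305)) (np.float64(255.61045439424697), np.float64(238.64042982648832))
```

```bash
python3 -c "
from plant import *
print(close_job())"
```

```text
the job is handed in; nothing more can be done
None
```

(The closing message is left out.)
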